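Stand the test chart on its swing-out leg

TASK

The checkerboard test chart stands stored in the wooden holder with the leg on its back folded away. Swing the leg fully out, lift the chart out of the holder by the grip tab on its top, and set it down gently on the rectangular rubber mat so that it stands by itself on its foot bar and leg, the foot bar along the pale line and the leg over the wide part of the mat. Leave the roll of tape, the steel block and the small cup where they are.

Things in the scene. Friction and masses are not known exactly. Their poses are not given: they have to be found in the camera images.
- chart: Loose checkerboard plate, 130 wide (y), 8 thick, 0.3 kg. Foot bar under it x -11 to 3, 130 wide, 10 high; origin on its underside, y at the middle. z up when it stands properly; the plate then leans 10 degrees back to +x, its top edge at z 119 (x 17 to 25). Face looks to -x, leg on the +x side. Starts in the holder, origin 10 above the bench, with 1 to 3 play. Falls backwards without its leg.
- chart_tab (a point): Centre of the free part of the grip tab: x 22, y 0, z 140 in the chart's frame. The tab is an upright black rubber block 12 thick (x), 28 wide (y), from the plate's top edge up to z 154: pinch it across x from above.
- leg (a joint): Leg angle (rad): 0 folded flat on the chart's back (starts 0 to 0.2), 1.57 fully out, square to the plate; stop at 1.6. Swings like a door, rod from the chart's +y side to +x, about an axis through x 10, y -20, z -2 of the chart's frame along (0.174, 0, 0.985). Light friction (0.2 N at the rod); stays where left.
- leg_top (a point): Top of the leg's rod. The leg is a steel gate; its outer edge is a round rod, diameter 10, parallel to the hinge axis and 60 from it. Folded, the rod is behind the plate at y +40, top at z 151 (chart's frame), 30 above the plate's edge and 21 clear of the tab: push or take it there from above. Out, its top is at x 95, y -20, z 141.
- leg_foot (a point): Lower end of the leg's rod; with the leg fully out it is level with the underside of the chart's foot bar, 72 behind the chart's origin (+x). In the holder it hangs free 10 above the bench.
- holder: Light wooden holder fixed to the bench, 150 wide (y), origin at the bench under its middle, x as the chart's x at the start. Two end cheeks 50 high that hold the outer 13 of the chart's bottom corners on a floor 10 high, joined by a bar 12 high at the front. The chart lifts straight up out of it.
- mat: Dark rubber mat fixed on the bench, 100 deep (x), 160 wide (y), 3 thick, origin under its centre. The pale line lies near its front edge, the one towards the robot (-x); the wide part is on its +x side.
- mat_line (a point): Middle of the pale line on the mat's top (3 above the bench), 32 from the mat's centre towards its front edge; the line runs along the mat's y. The chart's origin belongs here, the chart's x along the mat's x.
- kapton_roll: Bystander: flat roll of tape, 60 across, 18 high, origin at its underside.
- setting_block: Bystander: steel block 25x40x18, origin at its underside.
- cup_lens: Bystander: small open cup, 56 across, 27 high, origin at its underside.

How it is judged:
On the way, in this order (a step that is already met when the one before it is completed fails the run):
1. the leg is swung out (above 1.3 rad) while the chart is still in the holder (value of joint leg above 1.3 rad and z of chart in the frame of holder below 0.03 m and horizontal distance between chart and holder below 0.02 m), for 0.2 s.
2. the chart is lifted out of the holder, 40 mm or more, with the leg out (z of chart in the frame of holder above 0.05 m and value of joint leg above 1.2 rad), for 0.1 s.
At the end, for the whole second after the job is handed in: The chart stands at rest on its foot bar and leg: leg above 1.3 rad, chart origin within 20 mm of the line's middle and 6 mm of the mat's top, foot bar parallel to the line within 0.22 rad, tilt under 0.1 rad, the leg's foot over the mat's +x half, less than 10 mm above the bench (value of joint leg above 1.3 rad and horizontal distance between chart and mat_line below 0.02 m and z of chart in the frame of mat_line below 0.006 m and x of leg_foot in the frame of mat above 0 m and z of leg_foot in the frame of mat below 0.01 m and angle between the y axis of chart and the y axis of mat, either way round below 0.22 rad and angle between chart's own z axis and vertical below 0.1 rad and linear speed of chart below 0.02 m/s); the robot touches nothing.
It fails at once if the tape roll, the steel block or the small cup is moved more than 20 mm (distance of any of kapton_roll, setting_block, cup_lens from where it was at the start of the episode above 0.02 m).
It fails at once if the chart is tipped over (more than 45 degrees) (angle between chart's own z axis and vertical above 0.8 rad).
It fails at once if the chart is dropped or slammed down on the mat (faster than 0.5 m/s within 50 mm of the bench) (height (world z) of chart below 0.05 m and linear speed of chart above 0.5 m/s).
It also fails if it takes over 51 s, if anything falls off the work surface, if the arm or the gripper's body presses on something with over 40 N, if the wrist force passes 120 N, or if a joint passes its speed limit or range.

ROBOT

A 7-joint arm with a two-finger parallel gripper is mounted at the origin on a cart in front of the work surface, level with it; the furniture and walls round the work are solid. World frame = base frame: x ahead of the robot, y to its left, z up, the work surface at z = 0. Lengths are in m, angles in rad, forces in N, time in s.
With the tool pointing down it reaches from about 0.4 to 0.85 m from the base axis. Payload 10.4 kg.
Tool frame: the origin (TCP) lies between the finger pads; the fingertips stand ahead of it and the grasp point (between the pads) lies 5 mm behind it (manip.tip_extent is the z of the fingertips in the tool frame, in m); z points along the fingers, y is the line along which they close (so a half turn about z gives the same grasp; the last joint's range is limited). The gripper opens to 85 mm and grips with 20 to 120 N. Pads are 22 mm wide; open, the fingers measure 114 mm over their backs; the gripper's body (76 mm by 85 mm) begins 54 mm behind the grasp point. The pads swing forward as they close: fully open they stand 13 mm farther back than shut.
Start: joints at [-1.225, 0.332, -0.065, 1.46, 0.022, 1.35, -0.088], TCP at [0.225, 0.583, 0.245] pointing down, gripper open.
Joint ranges: [-2.6, 2.6], [-0.5, 2.12], [-1.47, 1.34], [0.16, 2.42], [-1.27, 4.41], [0.06, 2.06], [-2.6, 2.6]. Speed limits (rad/s): [2.22, 2.22, 2.79, 2.79, 3.14, 3.14, 3.14].

INTERFACE

Orientations are given as a unit quaternion [x, y, z, w].
In Python, from workcell import status, viewer, manip gives the robot as it stands.
- The arm moves only by the tool play_rows, never from a script. Its argument "plan" is one flat list of numbers, 7 for each row, row after row: the turn, a rotation vector about the tool's x, y, z in degrees, then the shift along the tool's x, y, z in m, then the opening, from 0 (shut) to 1 (fully open). In form: [ax, ay, az, dx, dy, dz, grip, ax, ay, az, dx, dy, dz, grip, ...]. A call has 1 to 20 rows; each row is the pose to reach, as a shift and turn from the pose commanded when the call began, along the tool's axes at that moment; what a row does not reach only later rows make up. A row lasts 1/8 s, in which the tool goes at most 62.5 mm and 10.7 degrees, less where a joint would pass 70% of its speed; a pose out of reach is approached as far as the arm can. A call with a gripper value outside its range is refused whole. The fingers move at their own pace and stop on an object; "squeeze" is the grip in N (left out, the last holds). Time passes only in rows, so rows that repeat a pose let the fingers close. It gives the time, the measured TCP pose, the force, the opening and the grip force at its end, in the units of the state.
- status.get_obs(): the state, without advancing time (a new reading comes with each control period).
- viewer.camera(name): name is "scene" or "side" or "wrist"; returns the picture (420x560x3 uint8, red, green, blue); there is no depth.
- viewer.camera_model(name): a dict with "fx", "fy", "cx", "cy" (pixels), "R" (3x3) and "t" (3): a world point X has camera coordinates R X + t. Camera axes: x right, y down, z forward; pixel columns grow to the right and rows downward; lengths in m; the calibration is good to about 2 mm. The wrist camera is an equidistant fisheye: a pixel r from the principal point sees the ray r / f radians off the axis. A picture is of the moment at which its call begins: read the wrist's pose just before it. camera_model takes no time and is no camera call; for the wrist camera it gives the pose at the moment of the call.
- manip.hand_in(): hands the job in; it is judged then, once.
The state is a dict: "clock": time; "joint_pos": joint angles; "joint_velocities": joint speeds; "tau": joint torques, N m; "position": TCP position; "ee_rot": TCP orientation; "ft_force": force on the tool from outside, world axes, zero at the start; "torque": the same for the moment, N m; "grip_width": opening from 0.0 (shut) to 1.0 (fully open); "grasp_force": force on a finger pad.
Only numpy, scipy, OpenCV 4.12 (cv2) and the standard library are available. Lean on these libraries where they do the work, as an engineer would, in place of code of your own. Each camera call takes 0.05 s, during which the arm holds its last target. There are 200 camera calls.

## Working session

There is one attempt and no reset: what is moved stays moved. The work goes in short steps, Python scripts to look and compute and a tool call to move; the robot and the scene stay as the last step left them, time stands still between calls to the robot, and variables do not carry over. Pictures are saved under pics/ and viewed, at most 10 in all, crops included, and the job is handed in when it is done.

Besides the shell and the picture viewer there is one more tool, called after "Request:" by a JSON object that holds its "op" and its "data". play_rows: Moves the arm, as the interface text tells. Its arguments: {"type":"object","properties":{"plan":{"type":"array","items":{"type":"number"}},"squeeze":{"type":"number"}},"required":["plan"]}

```bash
mkdir -p pics; cat > h.py <<'E'
import numpy as np, cv2
from workcell import status, viewer, manip
def snap(n,f):
    m=viewer.camera_model(n); im=viewer.camera(n); cv2.imwrite(f'pics/{f}.png',cv2.cvtColor(np.asarray(im),cv2.COLOR_RGB2BGR)); np.savez(f'pics/{f}.npz',fx=m['fx'],fy=m['fy'],cx=m['cx'],cy=m['cy'],R=m['R'],t=m['t']); return m
def ray(m,u,v,fish=False):
    R=np.array(m['R']);t=np.array(m['t']);x=(u-m['cx'])/m['fx'];y=(v-m['cy'])/m['fy']
    if fish:
        r=np.hypot(x,y);d=np.array([x/r*np.sin(r),y/r*np.sin(r),np.cos(r)])
    else: d=np.array([x,y,1.])
    return -R.T@t, R.T@d/np.linalg.norm(d)
def plane(m,u,v,z,fish=False):
    o,d=ray(m,u,v,fish); return o+d*(z-o[2])/d[2]
def proj(m,X):
    c=np.array(m['R'])@X+np.array(m['t']); return m['fx']*c[0]/c[2]+m['cx'],m['fy']*c[1]/c[2]+m['cy']
def tri(rs):
    A=sum(np.eye(3)-np.outer(d,d) for o,d in rs);b=sum((np.eye(3)-np.outer(d,d))@o for o,d in rs); return np.linalg.solve(A,b)
E
python3 - <<'E'
from h import *
o=status.get_obs();print(o['clock'],o['position'],o['ee_rot'],o['grip_width'],manip.tip_extent)
for n in('scene','side','wrist'):
    m=snap(n,n+'0');print(n,m['fx'],-np.array(m['R']).T@np.array(m['t']))
a=cv2.imread('pics/scene0.png');b=cv2.imread('pics/side0.png')
E
```

```text
0.0 [0.22518809 0.58266571 0.24452187] [ 1.83355151e-01  9.83046498e-01 -6.80289336e-04 -9.25193008e-05] 1.0005579758818293 0.014
scene 518.5595612452573 [-0.23979212 -0.63921344  0.70260129]
side 471.86055424911024 [0.33818174 0.80327643 0.48467578]
wrist 325.19226210127806 [0.15888159 0.60914511 0.37344466]
```

View pics/scene0.png

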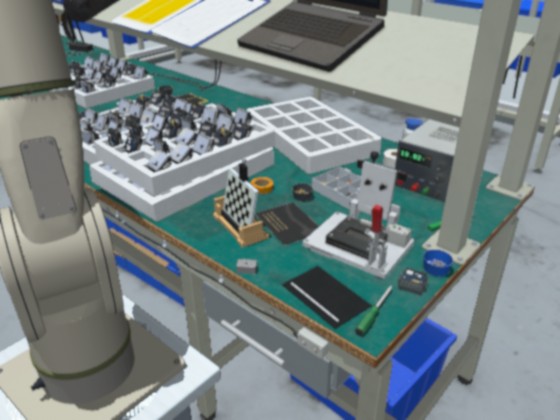

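View pics/side0.png

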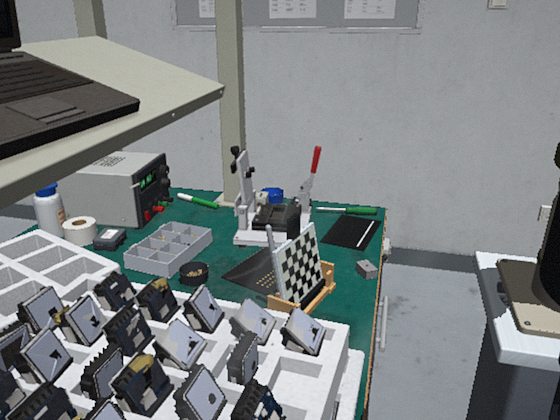

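Scene: chart in holder around (240,205), mat (327,295) with pale line (290,283)-(338,319), block (247,266). Side: leg rod top (270,230), tab near (305,225), mat (352,232). Next: enlarged crops.

```bash
python3 - <<'E'
import cv2,numpy as np
a=cv2.imread('pics/scene0.png');b=cv2.imread('pics/side0.png')
A=cv2.resize(a[150:330,200:380],None,fx=3.3,fy=3.3,interpolation=cv2.INTER_CUBIC)[:,:400]
A=cv2.resize(a[155:255,205:273],(400,588),interpolation=cv2.INTER_CUBIC)
B=cv2.resize(b[215:317,258:340-14],(400,600),interpolation=cv2.INTER_CUBIC)
cv2.imwrite('pics/c0.png',np.hstack([cv2.copyMakeBorder(A,0,12,0,0,0),B]))
E
```

```text
(no output)
```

View pics/c0.png

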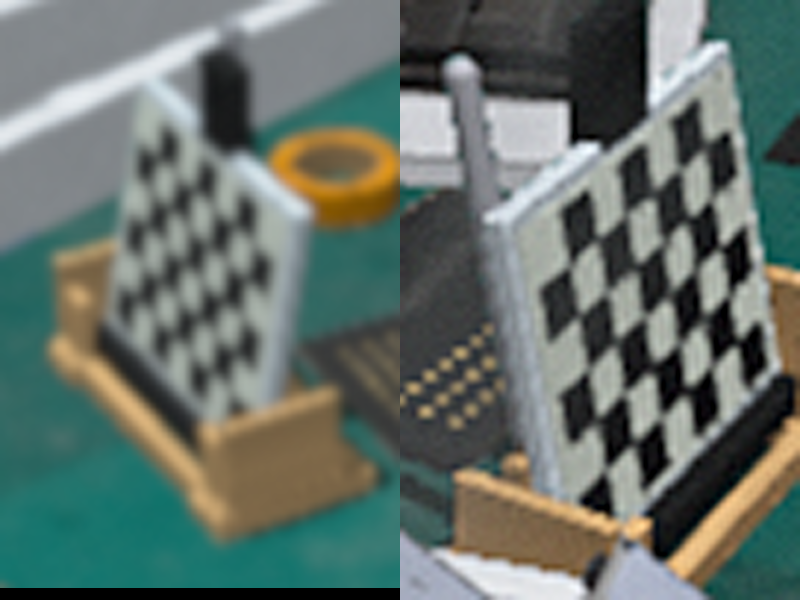

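View pics/wrist0.png

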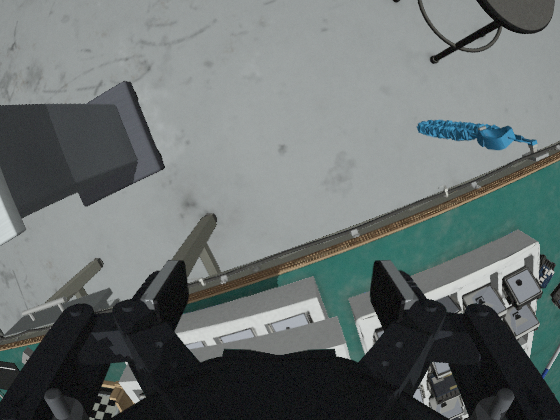

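```bash
python3 - <<'E'
from h import *
ms=np.load('pics/scene0.npz');md=np.load('pics/side0.npz')
k=5.88
S=lambda x,y:ray(ms,205+x/k-.5,155+y/k-.5)
D=lambda x,y:ray(md,258+x/k-.5,215+y/k-.5)
for n,s,d in[('+yback',(148,78),(487,213)),('-yback',(312,210),(725,42)),('-yfront',(287,215),(737,62)),('+yfront',(138,96),(517,232))]:
    print(n,tri([S(*s),D(*d)]).round(4))
print('rodtop tri',tri([S(228,25),D(460,65)]).round(4), 'tab top sc',plane(ms,205+222/k,155+48/k,.16))
o,d=D(460,65);print('rod on z.161',o+d*(.159-o[2])/d[2])
# mat & line
a=cv2.imread('pics/scene0.png');b=cv2.imread('pics/side0.png')
for nm,im,m,roi in(('sc',a,ms,(255,335,275,375)),('sd',b,md,(205,255,315,382))):
    g=cv2.cvtColor(im,cv2.COLOR_BGR2HSV);r0,r1,c0,c1=roi
    for kk,mask in(('line',(g[...,2]>140)&(g[...,1]<60)),('mat',(g[...,2]<55)&(g[...,1]<140))):
        q=np.zeros(mask.shape,np.uint8);q[r0:r1,c0:c1]=mask[r0:r1,c0:c1]
        n,l,st,ce=cv2.connectedComponentsWithStats(q);i=1+np.argmax(st[1:,4]);
        c=max(cv2.findContours((l==i).astype(np.uint8),0,2)[0],key=cv2.contourArea)
        P=np.array([plane(m,u,v,.003)[:2] for u,v in c[:,0]],np.float32)
        print(nm,kk,st[i],[np.round(x,4) for x in cv2.minAreaRect(P)], cv2.boxPoints(cv2.minAreaRect(P)).round(3).tolist())
E
```

```text
+yback [0.4302 0.1317 0.1441]
-yback [0.3795 0.0062 0.1501]
-yfront [0.3755 0.0145 0.1472]
+yfront [0.4227 0.1311 0.1393]
rodtop tri [0.4422 0.0973 0.1719] tab top sc [0.49906217 0.12425436 0.16      ]
rod on z.161 [0.41485892 0.12645088 0.159     ]
sc line [332 255  43  19 374] [array([ 0.5469, -0.1687]), array([0.0397, 0.1046]), np.float64(5.8826)] [[0.5220000147819519, -0.11900000274181366], [0.5329999923706055, -0.22300000488758087], [0.5720000267028809, -0.21899999678134918], [0.5609999895095825, -0.11500000208616257]]
sc mat [ 284  267   86   61 2146] [array([ 0.4126, -0.1861]), array([0.1562, 0.0956]), np.float64(79.3237)] [[0.35100001096725464, -0.2540000081062317], [0.4449999928474426, -0.2720000147819519], [0.4740000069141388, -0.11800000071525574], [0.3799999952316284, -0.10000000149011612]]
sd line [316 207  30   3  65] [array([ 0.4785, -0.297 ]), array([0.0739, 0.0127]), np.float64(14.2798)] [[0.4410000145435333, -0.30000001192092896], [0.4440000057220459, -0.31200000643730164], [0.515999972820282, -0.2939999997615814], [0.5130000114440918, -0.28200000524520874]]
sd mat [ 320  212   61   39 1279] [array([ 0.4105, -0.1897]), array([0.1839, 0.0988]), np.float64(79.6803)] [[0.3449999988079071, -0.2709999978542328], [0.4429999887943268, -0.289000004529953], [0.47600001096725464, -0.1080000028014183], [0.3779999911785126, -0.09000000357627869]]
```

```bash
python3 - <<'E'
from h import *
ms=np.load('pics/scene0.npz');md=np.load('pics/side0.npz')
k=5.88
S=lambda x,y,z:plane(ms,205+x/k-.5,155+y/k-.5,z)[:2].round(4)
D=lambda x,y,z:plane(md,258+x/k-.5,215+y/k-.5,z)[:2].round(4)
for n,s,d in[('+yback',(148,78),(487,213)),('-yback',(312,210),(725,42)),('-yfront',(287,215),(737,62)),('+yfront',(138,96),(517,232))]:
    for z in(.129,.145):print(n,z,S(*s,z),D(*d,z))
for z in(.161,.172):print('rod',S(228,25,z),D(460,65,z))
print('tab',S(222,48,.164)); 
print('holder front bottom -y',S(222,540,0),'+y',S(55,375,0),'backbottom -y',S(375,485,0))
# mat line proper
a=cv2.imread('pics/scene0.png');b=cv2.imread('pics/side0.png')
M=[]
for im,m,roi in((a,ms,(275,325,284,346)),(b,md,(215,252,355,380))):
    g=im.max(2);r0,r1,c0,c1=roi;q=np.zeros(g.shape,np.uint8);q[r0:r1,c0:c1]=g[r0:r1,c0:c1]>110
    n,l,st,ce=cv2.connectedComponentsWithStats(q)
    for i in range(1,n):
        if st[i,4]>12:
            v,u=np.where(l==i);P=np.array([plane(m,x,y,.003)[:2] for x,y in zip(u,v)],np.float32);print(st[i],cv2.minAreaRect(P),P.mean(0))
E
```

```text
+yback 0.129 [0.5037 0.1743] [0.4027 0.1522]
+yback 0.145 [0.483  0.1516] [0.3998 0.1815]
-yback 0.129 [0.4702 0.0513] [0.347  0.0287]
-yback 0.145 [0.4504 0.0321] [0.3466 0.0635]
-yfront 0.129 [0.4614 0.0558] [0.3429 0.0419]
-yfront 0.145 [0.4418 0.0364] [0.3427 0.0761]
+yfront 0.129 [0.4903 0.1661] [0.3938 0.1605]
+yfront 0.145 [0.4699 0.1436] [0.3913 0.1895]
rod [0.5144 0.1378] [0.4144 0.1306]
rod [0.4991 0.122 ] [0.4118 0.1535]
tab [0.4946 0.1212]
holder front bottom -y [0.4218 0.0574] +y [0.4584 0.1926] backbottom -y [0.488  0.0377]
[284 275  12   3  26] ((0.4098964333534241, -0.09410461038351059), (0.006522346753627062, 0.023146003484725952), 41.132530212402344) [ 0.40989187 -0.09257882]
[334 275  12   9  60] ((0.47201892733573914, -0.17802074551582336), (0.025862889364361763, 0.02306155115365982), 35.204166412353516) [ 0.47699365 -0.17904392]
[291 282  48  40 188] ((0.38321855664253235, -0.1786060482263565), (0.13958624005317688, 0.007678250316530466), 79.50753784179688) [ 0.3826505  -0.18165247]
[284 289  41  36 703] ((0.333299845457077, -0.16802123188972473), (0.12339574098587036, 0.05582465976476669), 79.56765747070312) [ 0.34036344 -0.17556693]
[357 221  17  26  69] ((0.3813402056694031, -0.17658647894859314), (0.13880424201488495, 0.00555769819766283), 79.70951080322266) [ 0.3818546  -0.17409481]
```

```bash
python3 - <<'E'
from h import *
ms=np.load('pics/scene0.npz');md=np.load('pics/side0.npz')
k=5.88
S=lambda x,y:ray(ms,205+x/k-.5,155+y/k-.5)
D=lambda x,y:ray(md,258+(x-400)/k-.5,215+y/k-.5)
P={}
for n,s,d in[('+yback',(148,78),(487,213)),('-yback',(312,210),(725,42)),('-yfront',(287,215),(737,62)),('+yfront',(138,96),(517,232))]:
    P[n]=tri([S(*s),D(*d)]); o,v=D(*d); o2,v2=S(*s);print(n,P[n].round(4),(o+v*(.129-o[2])/v[2]).round(4),(o2+v2*(.129-o2[2])/v2[2]).round(4))
o,v=D(460,65);print('rod',tri([S(228,25),D(460,65)]).round(4),[(o+v*(z-o[2])/v[2]).round(4) for z in(.157,.161)])
w=P['+yback']-P['-yback'];yaw=np.arctan2(-w[0],w[1]);print('yaw deg',np.degrees(yaw))
for yaw in(yaw,):
  c,s=np.cos(yaw),np.sin(yaw);R=np.array([[c,-s],[s,c]])
  mid=(P['+yback']+P['-yback'])[:2]/2
  O=mid-R@[.025,0];print('origin',O,'tab',O+R@[.022,0],'rod folded',O+R@[.02+.024,.04],'hinge top',O+R@[.035,-.02])
  # rod position to angle
E
```

```text
+yback [0.5058 0.1763 0.1277] [0.5054 0.1783 0.129 ] [0.5037 0.1743 0.129 ]
-yback [0.4668 0.0508 0.1278] [0.4633 0.0583 0.129 ] [0.4702 0.0513 0.129 ]
-yfront [0.4615 0.0586 0.1252] [0.4574 0.071  0.129 ] [0.4614 0.0558 0.129 ]
+yfront [0.4982 0.1749 0.1226] [0.4951 0.1863 0.129 ] [0.4903 0.1661 0.129 ]
rod [0.5217 0.1455 0.1554] [array([0.5206, 0.1491, 0.157 ]), array([0.5184, 0.1571, 0.161 ])]
yaw deg -17.266046342463273
origin [0.46240525 0.12098075] tab [0.48341386 0.11445095] rod folded [0.51629483 0.14611863] hinge top [0.48989186 0.0914937 ]
```

```bash
cat >> h.py <<'E'
from scipy.spatial.transform import Rotation as Ro
CH=dict(O=np.array([.462,.120,.010]),yaw=-17.)   # chart start
def W(x,y,z,f=None):
    f=f or CH; a=np.radians(f['yaw']);c,s=np.cos(a),np.sin(a)
    return f['O']+np.array([c*x-s*y,s*x+c*y,z])/1000
def row(p,yaw):   # tool down, tool y at world yaw deg
    o=status.get_obs();R=Ro.from_quat(o['ee_rot']);a=np.radians(yaw);c,s=np.cos(a),np.sin(a)
    T=np.array([[-s,c,0],[c,s,0],[0,0,-1]]).T   # cols: x,y,z
    T=np.column_stack([[-s,c,0],[c,s,0],[0,0,-1]])
    rv=(R.inv()*Ro.from_matrix(T)).as_rotvec(degrees=True)
    print(rv.round(1),R.inv().apply(np.asarray(p)-o['position']).round(4))
E
python3 - <<'E'
from h import *
# pusher start hover: rod(37,40)+ standoff 
row(W(17,60,230),28)
E
```

```text
[-0.1  0.  40.9] [-0.4003 -0.2852  0.005 ]
```

Request:
{"op": "play_rows", "data": {"plan": [0,0,20,-0.2,-0.14,0,0.0,0,0,41,-0.4,-0.285,0.005,0.0,0,0,41,-0.4,-0.285,0.005,0.0,0,0,41,-0.4,-0.285,0.005,0.0,0,0,41,-0.4,-0.285,0.005,0.0,0,0,41,-0.4,-0.285,0.005,0.0,0,0,41,-0.4,-0.285,0.005,0.0,0,0,41,-0.4,-0.285,0.005,0.0,0,0,41,-0.4,-0.285,0.005,0.0,0,0,41,-0.4,-0.285,0.005,0.0,0,0,41,-0.4,-0.285,0.005,0.0,0,0,41,-0.4,-0.285,0.005,0.0]}}

```text
clock: 1.65
position: [0.4952, 0.174, 0.2403]
ee_rot: [0.515, 0.857, 0.0, -0.0]
ft_force: [0.8, 1.0, 0.3]
grip_width: -0.003
grasp_force: 0.0
```

```bash
python3 - <<'E'
from h import *
o=status.get_obs();print(o['clock'],o['position'],o['grip_width']);snap('wrist','wrist1')
E
```

```text
1.65 [0.49517812 0.17401046 0.24028559] -0.003017443248461021
```

View pics/wrist1.png

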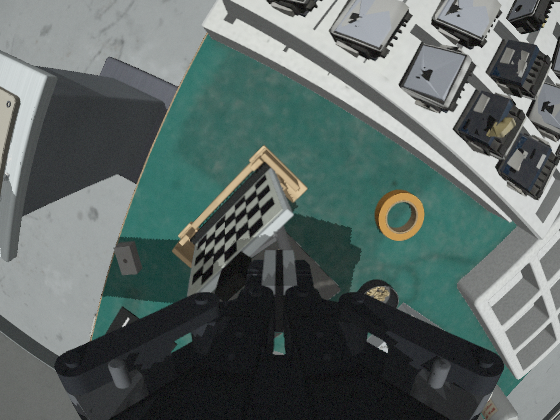

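Wrist view: chart's upper +y back corner at about (297,208), roll of tape at (400,215), block (127,258), nothing in the way of the push. Check corner against estimate.

```bash
python3 - <<'E'
from h import *
m=np.load('pics/wrist1.npz')
print(plane(m,297,208,.129,True),W(25,65,119))
print('rod tri',.5217,.1455,W(37,40,151))
print('holder +y front',plane(m,264,148,.05,True),'floor',W(-25,75,0))
def rp(th,z=139,off=16):
    t=np.radians(th); return W(36.5+59*np.sin(t)-off*.7071,-20+60*np.cos(t)+off*.7071,z)
row(W(17,60,139),28)
for th in(0,15,30,45,60,75,90): print(th,end=' ');row(rp(th),28)
E
```

```text
[0.50650248 0.18270064 0.129     ] [0.50491178 0.17485052 0.129     ]
rod tri 0.5217 0.1455 [0.50907814 0.14743444 0.161     ]
holder +y front [0.46325306 0.20329857 0.05      ] floor [0.46002026 0.19903215 0.01      ]
[-0. -0. -0.] [-0.0015 -0.0002  0.0913]
0 [-0. -0. -0.] [-0.0134 -0.0005  0.0913]
15 [-0. -0. -0.] [-0.0256  0.0088  0.0913]
30 [-0. -0. -0.] [-0.0399  0.0147  0.0913]
45 [-0. -0. -0.] [-0.0553  0.0166  0.0913]
60 [-0. -0. -0.] [-0.0707  0.0144  0.0913]
75 [-0. -0. -0.] [-0.0851  0.0084  0.0913]
90 [-0. -0. -0.] [-0.0975 -0.0012  0.0913]
```

Request:
{"op": "play_rows", "data": {"plan": [0,0,0,0,0,0.045,0,0,0,0,0,0,0.085,0,0,0,0,0,0,0.091,0,0,0,0,0,0,0.091,0,0,0,0,-0.007,0,0.091,0,0,0,0,-0.013,0,0.091,0,0,0,0,-0.02,0.005,0.091,0,0,0,0,-0.026,0.009,0.091,0,0,0,0,-0.033,0.012,0.091,0,0,0,0,-0.04,0.015,0.091,0,0,0,0,-0.048,0.016,0.091,0,0,0,0,-0.055,0.017,0.091,0,0,0,0,-0.063,0.016,0.091,0,0,0,0,-0.071,0.014,0.091,0,0,0,0,-0.078,0.012,0.091,0,0,0,0,-0.085,0.008,0.091,0,0,0,0,-0.091,0.004,0.091,0,0,0,0,-0.095,0.0,0.091,0,0,0,0,-0.095,0.0,0.091,0]}}

```text
clock: 4.08
position: [0.5399, 0.0885, 0.1493]
ee_rot: [0.516, 0.856, -0.0, -0.0]
ft_force: [-0.8, 0.0, 0.5]
grip_width: 0.002
grasp_force: 0.5
```

```bash
python3 - <<'E'
from h import *
o=status.get_obs();print(o['clock'],o['position'],o['ft_force']);snap('scene','sc2');snap('side','sd2')
a=cv2.imread('pics/sc2.png');b=cv2.imread('pics/sd2.png')
A=cv2.resize(a[155:255,205:273],(400,588),interpolation=cv2.INTER_CUBIC)
B=cv2.resize(b[205:307,240:308],(400,600),interpolation=cv2.INTER_CUBIC)
cv2.imwrite('pics/c2.png',np.hstack([cv2.copyMakeBorder(A,0,12,0,0,0),B]))
E
```

```text
4.075 [0.53988304 0.08847635 0.14934553] [-0.77681743  0.03091536  0.50511548]
```

View pics/c2.png

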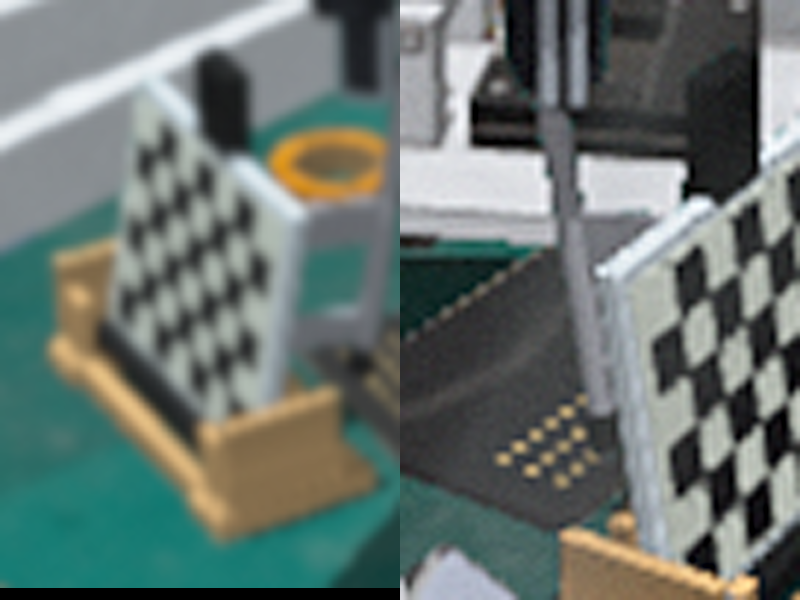

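Scene and side show the leg swung out square to the plate (gate edge-on behind the chart, rod under the fingers), chart still seated.

```bash
python3 - <<'E'
from h import *
m=np.load('pics/sc2.npz');k=5.88
print('tab c',plane(m,205+223/k-.5,155+103/k-.5,.150),W(22,0,140))
row(W(22,2,225),-17)
E
```

```text
tab c [0.48114332 0.10800488 0.15      ] [0.4830387  0.11356782 0.15      ]
[-0.  -0.  44.9] [ 0.0496 -0.0374 -0.0857]
```

Request:
{"op": "play_rows", "data": {"plan": [0,0,0,-0.003,0,0,0,0,0,0,-0.003,0,0,0,0,0,0,0.01,0,0,0,0,0,0,0.02,0,-0.03,0,0,0,0,0.03,-0.01,-0.086,0,0,0,10,0.05,-0.037,-0.086,0.6,0,0,20,0.05,-0.037,-0.086,0.6,0,0,30,0.05,-0.037,-0.086,0.6,0,0,40,0.05,-0.037,-0.086,0.6,0,0,45,0.05,-0.037,-0.086,0.6,0,0,45,0.05,-0.037,-0.086,0.6]}}

```text
clock: 5.55
position: [0.4838, 0.1165, 0.2354]
ee_rot: [0.804, 0.594, 0.0, 0.0]
ft_force: [-0.2, -0.2, -0.5]
grip_width: 0.598
grasp_force: 0.0
```

```bash
python3 - <<'E'
from h import *
o=status.get_obs();print(o['clock'],o['position'],o['grip_width']);snap('wrist','wrist3')
E
```

```text
5.55 [0.48379718 0.11654183 0.23539573] 0.598227653871226
```

View pics/wrist3.png

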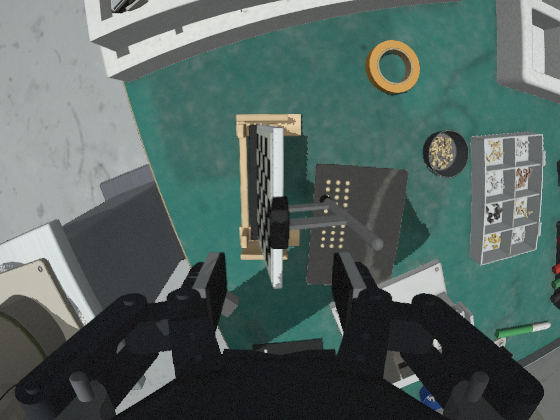

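Wrist view: tab top about (272–288, 222–248), plate top strip between (278,127) and (277,288), rod top (377,244) – leg out, gripper lined up with the chart.

```bash
python3 - <<'E'
from h import *
m=np.load('pics/wrist3.npz')
a=np.radians(-17);ex=np.array([np.cos(a),np.sin(a)]);ey=np.array([-ex[1],ex[0]])
def C(u,v,z):
    p=plane(m,u,v,z,True)[:2];q=p-CH['O'][:2];return p.round(4),(q@ex*1000).round(1),(q@ey*1000).round(1)
print('tab top',C(280,235,.164),C(272,247,.164),C(288,247,.164))
print('rod',C(377,244,.151))
print('strip',C(278,127,.129),C(277,288,.129))
im=cv2.imread('pics/wrist3.png');g=im.max(2)
print(g[240,262:300]);print(g[215:252,280]);print(g[150,262:295]);print(g[270,262:295])
E
```

```text
tab top (array([0.4828, 0.1119]), np.float64(22.3), np.float64(-1.7)) (array([0.4752, 0.1052]), np.float64(16.9), np.float64(-10.3)) (array([0.4854, 0.1021]), np.float64(27.6), np.float64(-10.3))
rod (array([0.547 , 0.0789]), np.float64(93.3), np.float64(-14.4))
strip (array([0.5017, 0.1781]), np.float64(21.0), np.float64(67.1)) (array([0.4628, 0.0547]), np.float64(19.9), np.float64(-62.2))
[ 31  70  62  92 107  72  29  11  22  29  34  33  23  23  34  29  32  31
  27  26  30  33  33  27  30  24  83 120 128 131 130 127 129 126 127 129
 131  88]
[ 50  49  47  50  50  54  51  54  35  25  25  31  26  27  29  31  26  25
  30  32  27  30  32  32  30  27  30  32  29  27  34  22  26  32 215 218
 219]
[ 86 134 113  26  29 115 145 148 177 191 177 198 221 226 224 222 219 221
 217 218 193 119  61  52  61  55  57  56  62  60  63  62  61]
[ 88  65  64  68  65 100 133 144 143 186 173 199 225 226 223 221 219 219
 220 192 119  69  71  72  70  69  70  72  70  70  67  70  66]
```

Request:
{"op": "play_rows", "data": {"plan": [0,0,0,0,0,0.04,0.6,0,0,0,0,0,0.075,0.6,0,0,0,0,0,0.087,0.6,0,0,0,0,0,0.087,0.6,0,0,0,0,0,0.087,0.35,0,0,0,0,0,0.087,0.2,0,0,0,0,0,0.087,0,0,0,0,0,0,0.087,0,0,0,0,0,0,0.087,0,0,0,0,0,0,0.087,0,0,0,0,0,0,0.087,0,0,0,0,0,0,0.087,0], "squeeze": 40}}

```text
clock: 7.1
position: [0.4846, 0.1161, 0.1493]
ee_rot: [0.805, 0.594, 0.001, 0.0]
ft_force: [0.3, -0.9, 6.3]
grip_width: 0.131
grasp_force: 39.6
```

Request:
{"op": "play_rows", "data": {"plan": [0,0,0,0,0,-0.005,0,0,0,0,0,0,-0.015,0,0,0,0,0,0,-0.025,0,0,0,0,0,0,-0.035,0,0,0,0,0,0,-0.045,0,0,0,0,0,0,-0.055,0,0,0,0,0,0,-0.065,0,0,0,0,0,0,-0.075,0,0,0,0,0,0,-0.085,0,0,0,0,0,0,-0.085,0]}}

```text
clock: 8.35
position: [0.4844, 0.116, 0.2341]
ee_rot: [0.805, 0.594, 0.001, 0.0]
ft_force: [1.1, 0.1, -3.6]
grip_width: 0.138
grasp_force: 39.2
```

```bash
python3 - <<'E'
from h import *
o=status.get_obs();print(o['clock'],o['position'],o['ft_force'],o['torque'],o['grip_width']);snap('side','sd4');snap('scene','sc4')
a=cv2.imread('pics/sc4.png');b=cv2.imread('pics/sd4.png')
A=cv2.resize(a[135:255,195:275],(400,600),interpolation=cv2.INTER_CUBIC)
B=cv2.resize(b[175:295,235:315],(400,600),interpolation=cv2.INTER_CUBIC)
cv2.imwrite('pics/c4.png',np.hstack([A,B]))
# target: mat frame
MT=dict(O=np.array([.3822,-.1775,.003]),yaw=-10.4)
# tcp in chart frame (as at grasp: chart at O+2mm y, z .010)
q=o['position']-W(0,2,0);a=np.radians(-17);tx=q[0]*np.cos(a)+q[1]*np.sin(a);ty=-q[0]*np.sin(a)+q[1]*np.cos(a)
print('tcp in chart xy',tx,ty)
row(W(tx*1000,ty*1000,225,MT),-10.4)
E
```

```text
8.35 [0.4844018  0.11602013 0.23413168] [ 1.08925951  0.10899825 -3.55566983] [-0.00403644 -0.02017912 -0.05038834] 0.13794918490479832
tcp in chart xy 0.022586553521955852 0.0007436801702679933
[-0.   0.  -6.7] [-0.3069  0.0116  0.0051]
```

View pics/c4.png

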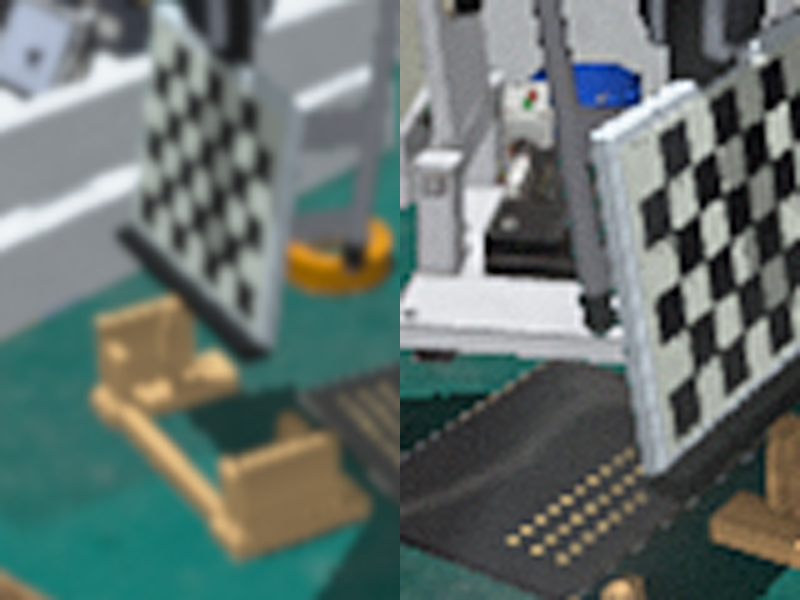

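Lifted cleanly: chart upright in the gripper, leg out, holder empty below. Check the clamp fixture's location beside the path.

```bash
python3 - <<'E'
from h import *
m=np.load('pics/scene0.npz')
for p in[(303,240),(372,270),(412,240)]:print(p,plane(m,*p,.02).round(3))
md=np.load('pics/side0.npz')
print('lever top',tri([ray(m,377,206),ray(md,317,147)]).round(3),'side tower top',tri([ray(m,378,165),ray(md,238,148)]).round(3))
E
```

```text
(303, 240) [ 0.51  -0.048  0.02 ]
(372, 270) [ 0.522 -0.224  0.02 ]
(412, 240) [ 0.673 -0.234  0.02 ]
lever top [ 0.508 -0.226  0.183] side tower top [ 0.662 -0.135  0.188]
```

Request:
{"op": "play_rows", "data": {"plan": [0,0,0,-0.012,-0.004,0,0,0,0,-1,-0.032,-0.01,0,0,0,0,-1,-0.056,-0.016,0,0,0,0,-2,-0.08,-0.022,0,0,0,0,-2,-0.104,-0.026,0,0,0,0,-3,-0.128,-0.028,0,0,0,0,-4,-0.152,-0.027,0,0,0,0,-4,-0.176,-0.024,0,0,0,0,-5,-0.2,-0.02,0,0,0,0,-5,-0.224,-0.015,0,0,0,0,-6,-0.248,-0.009,0,0,0,0,-6.7,-0.27,-0.001,0,0,0,0,-6.7,-0.288,0.006,0,0,0,0,-6.7,-0.3,0.01,0,0,0,0,-6.7,-0.307,0.012,0,0,0,0,-6.7,-0.307,0.012,0,0,0,0,-6.7,-0.307,0.012,0]}}

```text
invalid input
```

```bash
python3 - <<'E'
from h import *
o=status.get_obs();print(o['clock'],o['position'],o['ee_rot'],o['ft_force']);snap('side','sd5');snap('scene','sc5')
a=cv2.imread('pics/sc5.png');b=cv2.imread('pics/sd5.png')
A=cv2.resize(a[205:325,260:365],(400,457),interpolation=cv2.INTER_CUBIC)
B=cv2.resize(b[155:275,290:395],(400,457),interpolation=cv2.INTER_CUBIC)
cv2.imwrite('pics/c5.png',np.hstack([A,B]))
E
```

```text
8.45 [0.48388465 0.11587314 0.23311723] [ 8.04528617e-01  5.93913876e-01 -8.60917388e-05 -7.67048513e-05] [ 0.31571058  0.04160023 -2.94911569]
```

View pics/c5.png

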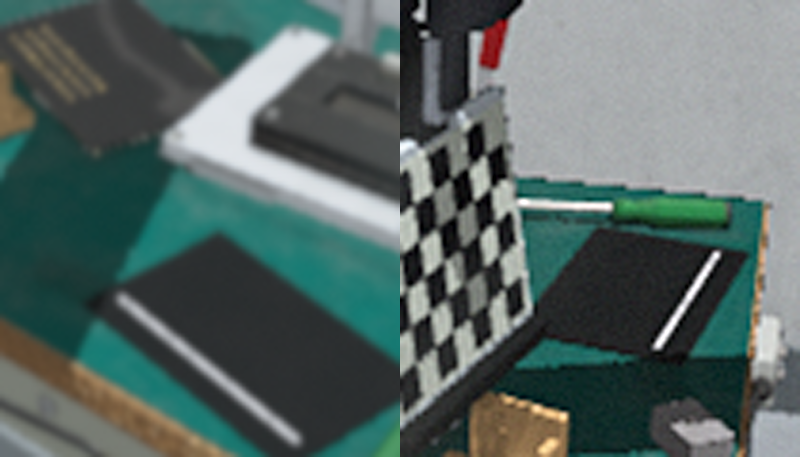

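The call was refused (last row one number short); picture shows the chart still above the holder and the mat free. Resend.

Request:
{"op": "play_rows", "data": {"plan": [0,0,0,-0.012,-0.004,0,0,0,0,-1,-0.032,-0.01,0,0,0,0,-1,-0.056,-0.016,0,0,0,0,-2,-0.08,-0.022,0,0,0,0,-2,-0.104,-0.026,0,0,0,0,-3,-0.128,-0.028,0,0,0,0,-4,-0.152,-0.027,0,0,0,0,-4,-0.176,-0.024,0,0,0,0,-5,-0.2,-0.02,0,0,0,0,-5,-0.224,-0.015,0,0,0,0,-6,-0.248,-0.009,0,0,0,0,-6.7,-0.27,-0.001,0,0,0,0,-6.7,-0.288,0.006,0,0,0,0,-6.7,-0.3,0.01,0,0,0,0,-6.7,-0.307,0.012,0,0,0,0,-6.7,-0.307,0.012,0,0,0,0,-6.7,-0.307,0.012,0,0]}}

```text
clock: 10.68
position: [0.4051, -0.1804, 0.2332]
ee_rot: [0.768, 0.64, 0.0, -0.0]
ft_force: [0.3, -0.1, -3.9]
grip_width: 0.134
grasp_force: 39.2
```

```bash
python3 - <<'E'
from h import *
o=status.get_obs();print(o['clock'],o['position'],o['grip_width'],o['ft_force'])
MT=dict(O=np.array([.3822,-.1775,.003]),yaw=-10.4)
# at grasp TCP z .1493 with chart at .010 -> on mat .1423
row(W(22.6,.7,139.3,MT),-10.4)
E
```

```text
10.675 [ 0.40506827 -0.18040321  0.23320839] 0.13392726447773334 [ 0.3475922  -0.06234458 -3.87856216]
[-0. -0.  0.] [-0.0006 -0.0004  0.0909]
```

Request:
{"op": "play_rows", "data": {"plan": [0,0,0,0,0,0.012,0,0,0,0,0,0,0.028,0,0,0,0,0,0,0.044,0,0,0,0,0,0,0.058,0,0,0,0,0,0,0.07,0,0,0,0,0,0,0.077,0,0,0,0,0,0,0.08,0,0,0,0,0,0,0.08,0]}}

```text
clock: 11.68
position: [0.4051, -0.1811, 0.1534]
ee_rot: [0.768, 0.64, 0.0, 0.0]
ft_force: [0.2, 0.0, -3.7]
grip_width: 0.133
grasp_force: 39.1
```

```bash
python3 - <<'E'
from h import *
o=status.get_obs();print(o['clock'],o['position'],o['ft_force']);snap('side','sd6');snap('scene','sc6')
a=cv2.imread('pics/sc6.png');b=cv2.imread('pics/sd6.png')
A=cv2.resize(a[215:335,270:350],(400,600),interpolation=cv2.INTER_CUBIC)
B=cv2.resize(b[155:275,310:390],(400,600),interpolation=cv2.INTER_CUBIC)
cv2.imwrite('pics/c6.png',np.hstack([A,B]))
E
```

```text
11.675 [ 0.40514936 -0.18106377  0.1533557 ] [ 0.19274744  0.01943931 -3.72420981]
```

View pics/c6.png

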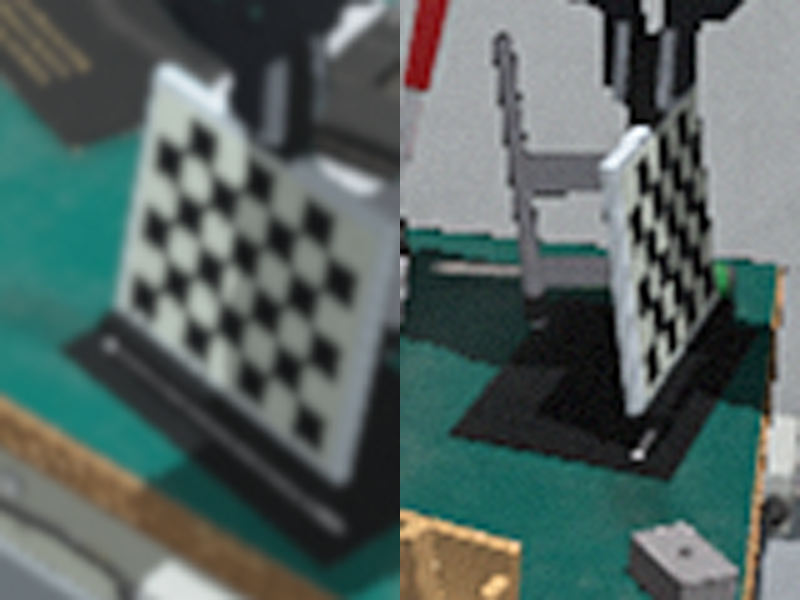

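```bash
python3 - <<'E'
from h import *
m=np.load('pics/sc6.npz');md=np.load('pics/sd6.npz')
MT=dict(O=np.array([.3822,-.1775,.0]),yaw=-10.4);a=np.radians(-10.4);R=np.array([[np.cos(a),-np.sin(a)],[np.sin(a),np.cos(a)]])
def F(m,u,v,z): return ((plane(m,u,v,z)[:2]-MT['O'][:2])@R*1000).round(1)
print('plate bottom corners (mat-line frame mm)',F(m,270+118/5-.5,215+305/5-.5,.024),F(m,270+335/5-.5,215+485/5-.5,.024))
print('side view +y bottom',F(md,310+235/5-.5,155+408/5-.5,.024))
print('line ends',F(m,270+108/5-.5,215+343/5-.5,.003),F(m,270+338/5-.5,215+527/5-.5,.003),F(md,310+237/5-.5,155+455/5-.5,.003))
print('top corners',F(m,270+160/5-.5,215+65/5-.5,.133),'rod foot side',F(md,310+137/5,155+298/5,.014))
E
```

```text
plate bottom corners (mat-line frame mm) [ 2.7 64.1] [ -0.4 -67. ]
side view +y bottom [ 2.4 65.7]
line ends [ 0.4 67.4] [  1.1 -68.7] [-0.6 68. ]
top corners [23.  65.1] rod foot side [ 80.7 -45.1]
```

Request:
{"op": "play_rows", "data": {"plan": [0,0,0,0,0,0.003,0,0,0,0,0,0,0.006,0,0,0,0,0,0,0.008,0,0,0,0,0,0,0.009,0,0,0,0,0,0,0.0095,0,0,0,0,0,0,0.0095,0]}}

```text
clock: 12.52
position: [0.405, -0.181, 0.1438]
ee_rot: [0.768, 0.64, 0.0, -0.0]
ft_force: [-0.2, 0.8, -3.8]
grip_width: 0.135
grasp_force: 39.2
```

Request:
{"op": "play_rows", "data": {"plan": [0,0,0,0,0,0.001,0,0,0,0,0,0,0.0015,0,0,0,0,0,0,0.002,0,0,0,0,0,0,0.002,0]}}

```text
clock: 13.02
position: [0.4053, -0.1812, 0.1422]
ee_rot: [0.768, 0.64, 0.0, 0.0]
ft_force: [-1.1, -0.5, 4.9]
grip_width: 0.126
grasp_force: 40.3
```

Request:
{"op": "play_rows", "data": {"plan": [0,0,0,0,0,-0.0005,0,0,0,0,0,0,-0.0005,0.18,0,0,0,0,0,-0.0005,0.25,0,0,0,0,0,-0.0005,0.4,0,0,0,0,0,-0.0005,0.55,0,0,0,0,0,-0.0005,0.55,0,0,0,0,0,-0.02,0.55,0,0,0,0,0,-0.05,0.55,0,0,0,0,0,-0.1,0.55,0,0,0,0,0,-0.14,0.55,0,0,0,0,0,-0.14,0.55,0,0,0,0,0,-0.14,0.55], "squeeze": 20}}

```text
clock: 14.52
position: [0.4048, -0.1809, 0.2811]
ee_rot: [0.768, 0.64, -0.0, -0.0]
ft_force: [-0.1, -1.0, -0.4]
grip_width: 0.549
grasp_force: 0.0
```

```bash
python3 - <<'E'
from h import *
o=status.get_obs();print(o['clock'],o['position'],o['ft_force'],o['grip_width']);snap('side','sd7');snap('scene','sc7')
MT=dict(O=np.array([.3822,-.1775,.003]),yaw=-10.4)
for f in('sc','sd'):
    m=np.load(f'pics/{f}7.npz');im=cv2.imread(f'pics/{f}7.png');g=im.min(2)
    for P in[(25,65,119),(25,-65,119),(-2,65,12),(-2,-65,12),(95,-20,139),(72,-20,4)]: print(f,P,np.round(proj(m,W(*P,MT)),1))
    n,l,s,c=cv2.connectedComponentsWithStats((cv2.absdiff(im,cv2.imread(f'pics/{f}0.png')).max(2)>60).astype(np.uint8))
    print([x.tolist() for x in s[1:] if x[4]>150])
    r=(215,335,270,365) if f=='sc' else (155,275,310,390)
    q=g[r[0]:r[1],r[2]:r[3]]>120;
    n,l,s,c=cv2.connectedComponentsWithStats(q.astype(np.uint8));print([(x[0]+r[2],x[1]+r[0],x[2],x[3],x[4]) for x in s[1:].tolist() if x[4]>80])
E
```

```text
14.525 [ 0.40479328 -0.18090273  0.28112043] [-0.11154011 -0.99580562 -0.39718831] 0.5485722436821064
sc (25, 65, 119) [302.2 231.8]
sc (25, -65, 119) [349.1 264.1]
sc (-2, 65, 12) [291.  279.6]
sc (-2, -65, 12) [334.9 314.8]
sc (95, -20, 139) [359.3 230.1]
sc (72, -20, 4) [346.  289.3][ WARN:0@0.874] global loadsave.cpp:275 findDecoder imread_('pics/sc0.png'): can't open/read file: check file path/integrity
Traceback (most recent call last):
cv2.error: OpenCV(4.12.0) /io/opencv/modules/core/src/arithm.cpp:1155: error: (-215:Assertion failed) src1.empty() == src2.empty() in function 'absdiff'
```

```bash
python3 - <<'E'
from h import *
MT=dict(O=np.array([.3822,-.1775,.003]),yaw=-10.4)
for f,r in(('sc',(222,325,280,365)),('sd',(165,275,320,390))):
    m=np.load(f'pics/{f}7.npz');im=cv2.imread(f'pics/{f}7.png')
    q=np.array([proj(m,W(*P,MT)) for P in[(17,65,119),(17,-65,119),(-2,-65,12),(-2,65,12)]],np.float32);print(f,q.round(1).tolist())
    g=cv2.cvtColor(im,cv2.COLOR_BGR2GRAY);z=np.zeros_like(g);z[r[0]:r[1],r[2]:r[3]]=(im.min(2)>115)[r[0]:r[1],r[2]:r[3]]
    z=cv2.morphologyEx(z,cv2.MORPH_CLOSE,np.ones((7,7)))
    n,l,s,c=cv2.connectedComponentsWithStats(z);i=1+np.argmax(s[1:,4])
    h=cv2.convexHull(np.argwhere(l==i)[:,::-1].astype(np.int32));print(s[i],cv2.approxPolyDP(h,4,True)[:,0].tolist())
    # rectify plate face under the expected pose: checker pattern should fill it
    H=cv2.getPerspectiveTransform(q,np.float32([[0,0],[36,0],[36,30],[0,30]]));w=cv2.warpPerspective(g,H,(36,30))
    for y in range(1,30,3):print(''.join('#' if v<90 else '.' for v in w[y]))
E
```

```text
sc [[299.1000061035156, 233.1999969482422], [345.8999938964844, 265.8999938964844], [334.8999938964844, 314.79998779296875], [291.0, 279.6000061035156]]
[ 293  222   72   93 3029] [[337, 314], [293, 280], [301, 233], [323, 222], [340, 222], [364, 258], [364, 270]]
#...................................
#........###......###.....####......
.....###.....####.....####....#####.
.....#........#.......####....####..
.........###......###.....####......
.....###.....###......####....#####.
..............................####..
.........###.....####.....####......
....####.....####.....####....#####.
...............................###..
sd [[352.8999938964844, 192.39999389648438], [368.8999938964844, 173.5], [373.29998779296875, 217.10000610351562], [358.29998779296875, 240.10000610351562]]
[ 320  165   70  110 3917] [[389, 274], [366, 271], [320, 208], [320, 165], [389, 165]]
....................#...............
.......####.....######.########.....
...###....#####...###############...
..#####....#####....######.########.
.......#####....####....######......
...###.....####....######.#########.
...####.....####.....#####..######..
.......####.....####.....######.....
...####....#####....#####..#########
...####.....####.....#####..########
```

The chart stands upright on the line: both views match the expected pose to about 2 px, and the gripper is clear.

```bash
python3 -c "
from workcell import manip
print(manip.hand_in())"
```

```text
the job is handed in; nothing more can be done
None
```

I handed the job in at about 14.5 s; the hand-in returned no verdict. The leg was swung out in the holder, and the chart was lifted out and released standing on the mat, its foot bar within about 3 mm of the pale line. I steered clear of the tape roll, block and cup but did not measure them afterwards.

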